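# Open the press-and-turn safety cap of the cleaning-fluid jug

## Task

Open the cleaning-fluid jug with the red safety cap: press the cap firmly down and, keeping it pressed, turn it about 75 degrees anticlockwise (seen from above) so that it comes free. Lift it off and set it down upright near the middle of the white-topped round stand.

Things in the scene. Friction and masses are not known exactly. Their poses are not given: they have to be found in the camera images.
- red_cap: Round red cap, 70 g. Origin: centre of its underside, z up. Metal stem 34 mm across to 17.5 mm height, two lugs at its foot reach 26 mm from the axis along +x and -x; red head 52 mm across from 17.5 to 53.5 mm, white pointer on top along +x. Grip the head's sides, any yaw, about 43 mm above the origin, so the fingertips clear the collar, whose top is 8.5 mm above the origin at the start.
- collar (a point): Where the cap's origin sits when locked: on the jug's axis, 137 mm above the bench. The collar is a bayonet: a spring (10 N, 14 N when down) holds the cap up in locking notches. Push it down 5 to 6 mm (frees at 4, bottoms at 7), turn it 75 degrees (plus or minus 6; stop at 81) anticlockwise seen from above, lift straight up: clear after 20 mm.
- red_jug: White round jug, 104 mm across, fixed. Origin: centre of its underside, z up. Shoulder 130 mm high, collar 69 mm across up to 145.5 mm. Locked cap's x lies along jug x (black dot); green dot 75 degrees on: open. Loop handle on +x to 87 mm from the axis, 107 mm high. Two like jugs with fixed blue and black caps, all 190 mm high, stand in the same row, 150 mm or more between axes.
- white_stand: Heavy round black stand with a white top, fixed to the bench between the jugs and the robot. Origin: centre of its underside; the flat white top, 120 mm across, is 42 mm above the origin. A like stand with a dark top stands beside it: not that one.
Not all that is in view belongs to the job. There is more than one size of the red_cap; the job needs the smaller.

How it is judged:
By the outcome, as a careful person would: the job done as asked, in the order asked, and still so for the second after the job is handed in, with the robot touching nothing.
It also fails if it takes over 43 s, if anything falls off the work surface, if the arm or the gripper's body presses on something with over 40 N, if the wrist force passes 120 N, or if a joint passes its speed limit or range.

## Robot

A 7-joint arm with a two-finger parallel gripper is mounted at the origin on the work surface. World frame = base frame: x ahead of the robot, y to its left, z up, the work surface at z = 0. Lengths are in mm, angles in rad, forces in N, time in s.
With the tool pointing down it reaches from about 400 to 875 mm from the base axis. Payload 4.4 kg.
Tool frame: the origin (TCP) lies on the centre line of the jaws, within the pads' length; the fingertips stand 25 mm ahead of it and the grasp point (between the pads) lies 6 mm ahead of it (ctrl.finger_overhang is the distance from the TCP to the fingertips, in mm); z points along the fingers, y is the line along which they close (so a half turn about z gives the same grasp; the last joint's range is limited). The gripper opens to 85 mm and grips with 20 to 120 N. Pads are 22 mm wide; open, the fingers measure 114 mm over their backs; the gripper's body (76 mm by 85 mm) begins 54 mm behind the grasp point. The pads swing forward as they close: fully open they stand 13 mm farther back than shut.
Start: joints at [-1.372, 0.628, 0.038, 1.517, -0.027, 0.996, -0.02], TCP at [170.091, 627.365, 256.313] pointing down, gripper open.
Joint ranges: [-3.06, 3.06], [-0.37, 2.12], [-1.25, 1.32], [0.18, 2.47], [-1.1, 4.24], [0.23, 1.98], [-2.94, 2.94]. Speed limits (rad/s): [2.57, 2.57, 3.14, 3.14, 3.14, 3.14, 3.14].

## Interface

Orientations are given as [roll, pitch, yaw] about the fixed x, y, z axes, in that order (R = Rz(yaw) Ry(pitch) Rx(roll)).
In Python, from cell import ctrl gives the robot as it stands. The module is installed in compiled form; this text tells all that it offers.
- The arm moves only by the tool play_rows, never from a script. Its argument "targets" is a list of rows, each a list of 5 numbers: the closure, from 0 (fully open) to 1 (shut), then the shift along the tool's x, y, z in cm, then the turn about the tool's z in degrees. In form: [[gripper, dx, dy, dz, spin], ...]. A call has 1 to 10 rows; each row is the pose to reach, as a shift and turn from the pose commanded when the call began, along the tool's axes at that moment; what a row does not reach only later rows make up. A row lasts 1/10 s, in which the tool goes at most 50 mm and 8.59 degrees, less where a joint would pass 70% of its speed; a pose out of reach is approached as far as the arm can. A call with a gripper value outside its range is refused whole. The fingers move at their own pace and stop on an object; the grip force is fixed at half the most. Time passes only in rows, so rows that repeat a pose let the fingers close. It gives the time, the measured TCP pose, the force, the opening and the grip force at its end, in the units of the state.
- ctrl.read_state(): the state, without advancing time (a new reading comes with each control period).
- ctrl.get_image(name): name is "side" or "top" or "wrist"; returns (picture, depth): 384x512x3 uint8, red, green, blue; 384x512 float32, mm along the optical axis (not along the pixel's ray), 0 where there is no reading.
- ctrl.calibration(name): a dict with "vfov" (degrees; the focal length in pixels is half the picture's height over the tangent of half this angle, whatever the lens; pixels are square), "cx", "cy" (the principal point, pixels), "k1" (the pictures are not rectified: a ray, as slopes to the right and down, at radius r is drawn at 1 + k1 r^2 times it, then the intrinsics apply), "extrinsics" (4x4, takes a point from camera to world coordinates); the wrist camera has in their place "mount" (4x4, takes a point from camera to tool coordinates, whose origin is the TCP and whose axes are the flange's). Camera axes: x right, y down, z forward; pixel columns grow to the right and rows downward; lengths in mm; the calibration is good to about 2 mm. A picture is of the moment at which its call begins: read the wrist's pose just before it. calibration takes no time and is no camera call.
- ctrl.finish_job(): hands the job in; it is judged then, once.
Trained networks look in the newest picture that a camera, given by its name, has taken for a name from the list of things; names that differ only in an ending like _2 or _b are one class to them, and where a whole thing is asked for, a point or a joint stands for the part that bears it (a point fixed in the world has none). Each returns a list of dicts, best first, with "confidence" (0 to 1); they miss things now and then, are a little off and sometimes report something else, mostly with a low value. They report only what shows in the picture. A call takes as long as a camera call. They do not tell look-alikes from the thing itself.
- ctrl.search_frame(camera, name): "bbox" ([left, top, right, bottom] in pixels, round what is visible of it).
- ctrl.trace(camera, name): "pixels" (384x512 bool, what is visible of it) and "bbox" ([left, top, right, bottom] in pixels, round what is visible of it).
The state is a dict: "clock": time; "qpos": joint angles; "qd": joint speeds; "tau": joint torques, N m; "eef_pos": TCP position; "tool_rot": TCP orientation; "force": force on the tool from outside, world axes, zero at the start; "torque": the same for the moment, N m; "width": finger opening in mm; "gripper_force": force on a finger pad.
Only numpy, scipy, OpenCV 4.12 (cv2) and the standard library are available. Lean on these libraries where they do the work, as an engineer would, in place of code of your own. Each camera call takes 0.05 s, during which the arm holds its last target. There are 200 camera calls.

## Working session

There is one attempt and no reset: what is moved stays moved. The work goes in short steps, Python scripts to look and compute and a tool call to move; the robot and the scene stay as the last step left them, time stands still between calls to the robot, and variables do not carry over. Pictures are saved under pics/ and viewed, at most 10 in all, crops included, and the job is handed in when it is done.

Besides the shell and the picture viewer there is one more tool, called after "Call:" as name([rows], argument=value, ...), one row to a line, values as JSON. play_rows: Moves the arm, as the interface text tells. Its arguments: {"type":"object","properties":{"targets":{"type":"array"}},"required":["targets"]}

```bash
mkdir -p pics; cat > h.py <<'E'
import numpy as np, cv2
from cell import ctrl
from scipy.spatial.transform import Rotation as R
def cam(n):
    c=ctrl.calibration(n); f=192/np.tan(np.radians(c['vfov'])/2)
    K=np.array([[f,0,c['cx']],[0,f,c['cy']],[0,0,1.]]); return c,K
def ext(n,s=None):
    c,K=cam(n)
    if n!='wrist': return np.array(c['extrinsics'])
    T=np.eye(4); T[:3,:3]=R.from_euler('xyz',s['tool_rot']).as_matrix(); T[:3,3]=s['eef_pos']
    return T@np.array(c['mount'])
def rays(n,px):
    c,K=cam(n); px=np.asarray(px,float).reshape(-1,2)
    d=(px-[K[0,2],K[1,2]])/K[0,0]; u=d.copy()
    for _ in range(20): u=d/(1+c['k1']*(u**2).sum(1,keepdims=True))
    return u
def world(n,px,z,T):   # z: depths
    u=rays(n,px); z=np.asarray(z,float).reshape(-1,1)
    return (np.c_[u*z,z])@T[:3,:3].T+T[:3,3]
def cloud(n,dep,T):
    v,u=np.mgrid[0:384,0:512]; px=np.c_[u.ravel(),v.ravel()]
    return world(n,px,dep.ravel(),T).reshape(384,512,3)
def onplane(n,px,h,T):
    u=rays(n,px); d=np.c_[u,np.ones(len(u))]@T[:3,:3].T
    return T[:3,3]+d*((h-T[2,3])/d[:,2:])
def proj(n,P,T):
    c,K=cam(n); q=(np.asarray(P,float).reshape(-1,3)-T[:3,3])@T[:3,:3]; u=q[:,:2]/q[:,2:]
    return u*(1+c['k1']*(u**2).sum(1,keepdims=True))*K[0,0]+[K[0,2],K[1,2]]
E
python3 - <<'E'
from h import *
s=ctrl.read_state(); print(s)
ims=[]
for n in ['side','top','wrist']:
    im,d=ctrl.get_image(n); np.savez('%s0.npz'%n,im=im,d=d); ims.append(im)
    print(n, ctrl.calibration(n)['k1'])
    for o in ['red_cap','red_jug','white_stand']:
        r=ctrl.search_frame(n,o)
        print(n,o,[(np.round(x['bbox']).tolist(),round(x['confidence'],2)) for x in r])
for n,im in zip('stw',ims): cv2.imwrite(f'pics/{n}0.png',cv2.resize(im[:,:,::-1],(768,576)))
E
```

```text
{'clock': 0.0, 'qpos': array([-1.37180585,  0.62933683,  0.03846328,  1.51838431, -0.02700768,
        0.99626409, -0.01999461]), 'qd': array([-0.00050353,  0.00104615, -0.00055843, -0.00253885,  0.00057708,
        0.00147936, -0.00170761]), 'tau': array([ 7.39585848e-04, -5.63405156e+01,  1.22640911e+00, -1.93440181e+01,
        1.10477814e-02,  1.06668868e-02, -9.02143086e-06]), 'eef_pos': array([169.94063522, 626.79642136, 255.39022581]), 'tool_rot': array([-3.13971893e+00,  3.05023769e-05,  2.87678578e+00]), 'force': array([-0.21094249, -0.68939027,  0.56206374]), 'torque': array([-0.05199492,  0.05714803, -0.00956144]), 'gripper_force': 0.0, 'width': 85.06785681215625}
side -0.09660030100080785
side red_cap [([292.0, 173.0, 318.0, 210.0], 0.92), ([363.0, 245.0, 413.0, 301.0], 0.66)]
side red_jug [([275.0, 202.0, 339.0, 278.0], 0.76)]
side white_stand [([180.0, 228.0, 240.0, 278.0], 0.8)]
top -0.13821895490694613
top red_cap [([328.0, 166.0, 351.0, 193.0], 0.8), ([364.0, 122.0, 405.0, 159.0], 0.58)]
top red_jug [([306.0, 148.0, 358.0, 214.0], 0.76)]
top white_stand [([273.0, 240.0, 329.0, 293.0], 0.93)]
wrist -0.06561848617744394
wrist red_cap []
wrist red_jug []
wrist white_stand []
```

View pics/t0.png

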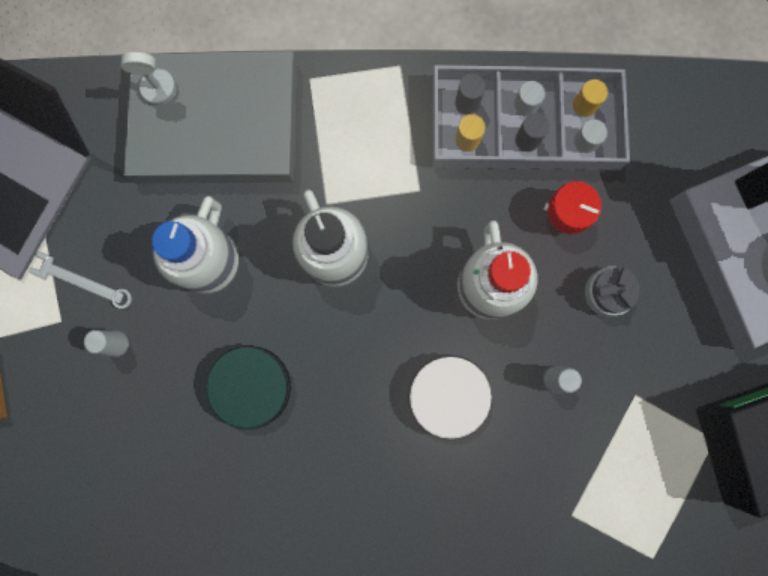

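View pics/s0.png

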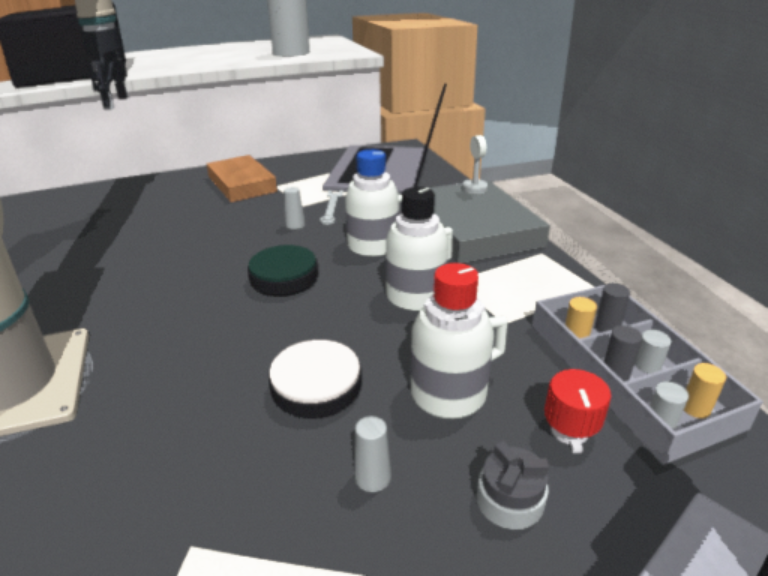

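In the top view (768-px scale) the red cap on the jug is at (510,268), with a larger loose red cap on the bench at (575,207). The white-topped stand is at (450,397) and the dark one at (247,387). Possible mix-ups: the loose red cap, the blue (175,240) and black (324,232) capped jugs, and the dark stand. I choose the cap on the jug and the white stand.

```bash
python3 - <<'E'
from h import *
def circ(P):
    A=np.c_[2*P[:,:2],np.ones(len(P))]; b=(P[:,:2]**2).sum(1); x=np.linalg.lstsq(A,b,rcond=None)[0]
    return x[:2],np.sqrt(x[2]+x[:2]@x[:2])
for n in ['top','side']:
    z=np.load(n+'0.npz'); im=z['im'].astype(int); C=cloud(n,z['d'],ext(n)); T=ext(n); print(n,'campos',T[:3,3].round())
    red=(im[...,0]>120)&(im[...,1]<70)&(im[...,2]<70)
    lab=cv2.connectedComponentsWithStats(red.astype(np.uint8))
    for i in range(1,lab[0]):
        if lab[2][i,4]<60: continue
        m=lab[1]==i; P=C[m]; h=np.percentile(P[:,2],90)
        t=P[P[:,2]>h-6]
        mt=(m&(C[...,2]>h-6)).astype(np.uint8)
        print('red',lab[3][i].round(),lab[2][i,4],'ztop',h.round(1),'c',np.median(t,0).round(1),'ext',(np.ptp(t[:,:2],axis=0)).round())
    # stands
    m=(abs(C[...,2]-42)<8)&(im.min(2)>140); lab=cv2.connectedComponentsWithStats(m.astype(np.uint8))
    for i in range(1,lab[0]):
        if lab[2][i,4]<300: continue
        mm=(lab[1]==i).astype(np.uint8); c=max(cv2.findContours(mm,0,1)[0],key=len)[:,0]
        P=onplane(n,c,42,T); print('white',lab[3][i].round(),circ(P),np.median(C[lab[1]==i],0).round(1))
    # jug body/collar
    m=(C[...,2]>100)&(C[...,2]<150)
z=np.load('top0.npz'); im=z['im']
cv2.imwrite('pics/crop.png',cv2.resize(im[135:225,295:415,::-1],None,fx=6,fy=6,interpolation=cv2.INTER_CUBIC))
E
```

```text
top campos [ 475.  -64. 1115.]
red [384. 136.] 744 ztop 75.4 c [ 711.7 -339.1   73. ] ext [269. 313.]
red [340. 181.] 488 ztop 191.9 c [ 593.5 -219.6  189.8] ext [144. 181.]
white [300. 265.] (array([ 425.40165504, -154.93842878]), np.float64(58.7601139452795)) [ 424.7 -154.9   41.2]
side campos [ 335. -721.  530.]
red [303. 191.] 709 ztop 190.3 c [ 590.4 -227.4  189.7] ext [284. 526.]
red [385. 268.] 1393 ztop 73.8 c [ 707.6 -341.6   73. ] ext [410. 417.]
white [124.  78.] (array([ 345.26796204, 1303.28509819]), np.float64(378.2302981612924)) [ 295.8 1250.5   41.8]
white [210. 247.] (array([ 425.26056089, -159.00552664]), np.float64(60.51827640207086)) [ 424.3 -161.2   41. ]
```

View pics/crop.png

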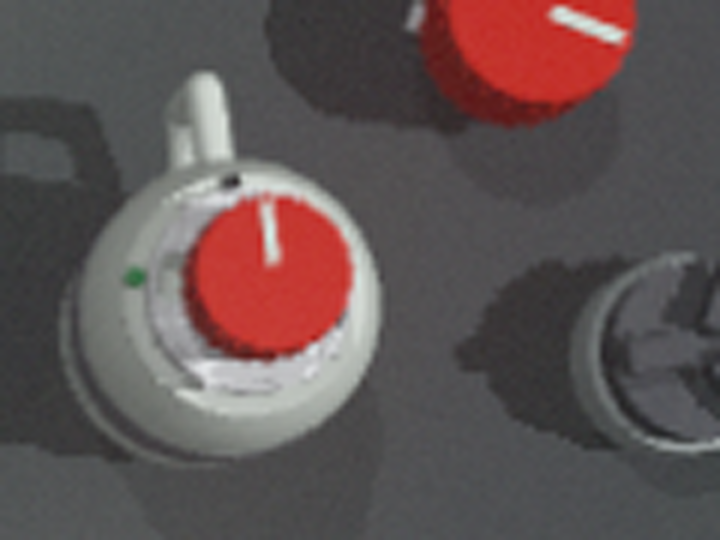

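The chosen cap is at crop (270,270), its pointer towards the handle and black dot. The green dot lies anticlockwise of it at (133,277). The bigger cap is loose on the bench, so the choice holds. Positions agree: cap about (592,-222) with its top at 190, stand (425,-157).

Call:
play_rows([
  [0,0,0,-4.5,0],
  [0,-63,-70.8,-4.5,95],
  [0,-63,-70.8,-4.5,95],
  [0,-63,-70.8,-4.5,95],
  [0,-63,-70.8,-4.5,95],
  [0,-63,-70.8,-4.5,95],
  [0,-63,-70.8,-4.5,95],
  [0,-63,-70.8,-4.5,95],
  [0,-63,-70.8,-4.5,95],
  [0,-63,-70.8,-4.5,95],
])

```text
clock: 1.6
eef_pos: [371.4, 222.9, 301.7]
tool_rot: [3.141, -0.001, 1.521]
force: [0.5, 0.9, 0.1]
width: 85.3
gripper_force: 0.0
```

```bash
cat > go.py <<'E'
from h import *
import sys
def go(x,y,z):
    s=ctrl.read_state(); M=R.from_euler('xyz',s['tool_rot']).as_matrix()
    print('t',round(s['clock'],2),'pos',s['eef_pos'].round(1),'rot',np.degrees(s['tool_rot']).round(1),'q',s['qpos'].round(2),'F',s['force'].round(1),'T',s['torque'].round(2),'w',round(s['width'],1),'gf',s['gripper_force'])
    print('d_cm',((np.array([x,y,z])-s['eef_pos'])@M/10).round(2)); return s
if __name__=='__main__': go(*map(float,sys.argv[1:4]))
E
python3 go.py 592 -222 300; python3 -c "
from h import *
print(np.round(ctrl.calibration('wrist')['mount'],2))"
```

```text
t 1.6 pos [371.4 222.9 301.7] rot [ 1.80e+02 -1.00e-01  8.72e+01] q [-0.98  0.28  0.48  2.03 -0.17  0.86 -0.45] F [0.5 0.9 0.1] T [-0.06 -0.07 -0.04] w 85.3 gf 0.0
d_cm [-43.34  24.24   0.14]
[[   0.     -0.96   -0.27   68.52]
 [   1.      0.     -0.     -0.7 ]
 [   0.     -0.27    0.96 -117.18]
 [   0.      0.      0.      1.  ]]
```

Call:
play_rows([
  [0,-43.3,24.2,0,17],
  [0,-43.3,24.2,0,17],
  [0,-43.3,24.2,0,17],
  [0,-43.3,24.2,0,17],
  [0,-43.3,24.2,0,17],
  [0,-43.3,24.2,0,17],
  [0,-43.3,24.2,0,17],
  [0,-43.3,24.2,0,17],
  [0,-43.3,24.2,0,17],
  [0,-43.3,24.2,0,17],
])

```text
clock: 2.6
eef_pos: [594.3, -220.9, 301.3]
tool_rot: [3.141, -0.0, 1.23]
force: [0.8, 1.1, -0.1]
width: 85.2
gripper_force: 0.0
```

```bash
python3 go.py 592 -222 300
```

```text
t 2.6 pos [ 594.3 -220.9  301.3] rot [180.   -0.   70.5] q [-0.01  0.62  0.56  1.52 -0.35  1.11  0.28] F [ 0.8  1.1 -0.1] T [-0.03 -0.06  0.  ] w 85.2 gf 0.0
d_cm [-0.18 -0.18  0.13]
```

```bash
cat > look.py <<'E'
from h import *
def fit(n,h,tag):
    s=ctrl.read_state(); im,d=ctrl.get_image(n); T=ext(n,s)
    C=cloud(n,d,T); i=im.astype(int)
    red=(i[...,0]>110)&(i[...,1]<80)&(i[...,2]<80)
    m=(red|(i.min(2)>150))&(abs(C[...,2]-h)<4)&(d>0)
    m=cv2.morphologyEx(m.astype(np.uint8),cv2.MORPH_OPEN,np.ones((3,3)))
    L=cv2.connectedComponentsWithStats(m); k=1+np.argmax(L[2][1:,4]); m=(L[1]==k).astype(np.uint8)
    c=max(cv2.findContours(m,0,1)[0],key=len)[:,0]; P=onplane(n,c,h,T)
    (x,y),r=cv2.minEnclosingCircle(P[:,:2].astype(np.float32))
    print(n,'circle',x,y,r,'z',np.median(C[m>0][:,2]),'mean',C[m>0].mean(0).round(1))
    cv2.imwrite(f'pics/{tag}.png',im[:,:,::-1]); np.savez(tag,im=im,d=d)
if __name__=='__main__':
    fit('wrist',190.5,'w1'); 
    for n in ['top','side']:
        try: fit(n,190.5,n+'1')
        except Exception as e: print(e)
E
python3 look.py
```

```text
wrist circle 595.9531860351562 -218.98728942871094 25.95021629333496 z 190.10746559037003 mean [ 595.8 -218.9  190.1]
top circle 605.095947265625 -205.44931030273438 14.78702449798584 z 189.62364819343014 mean [ 606.2 -204.   189.7]
side circle 592.1422119140625 -222.697509765625 27.90650749206543 z 189.76802647442722 mean [ 591.5 -222.9  189.6]
```

View pics/w1.png

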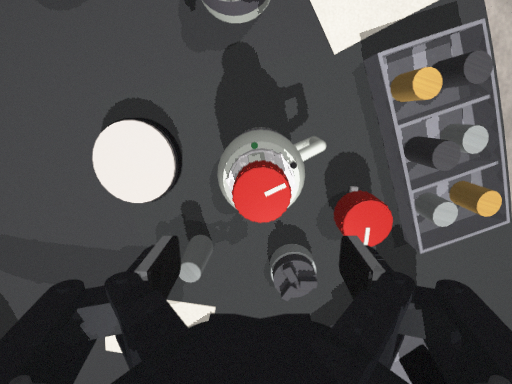

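The wrist view shows the cap at (262,193), with a fitted radius of 25.95 mm against 26 expected, so it is the small cap at about (595,-220). The white stand is at (135,160).

Call:
play_rows([
  [0,0.1,0,4,0],
  [0,0.1,0,8,0],
  [0,0.1,0,10,0],
  [0,0.1,0,11.3,0],
  [0,0.1,0,11.3,0],
  [1,0.1,0,11.3,0],
  [1,0.1,0,11.3,0],
  [1,0.1,0,11.3,0],
  [1,0.1,0,11.3,0],
  [1,0.1,0,11.3,0],
])

```text
clock: 3.75
eef_pos: [595.4, -218.3, 190.6]
tool_rot: [3.137, -0.0, 1.23]
force: [1.3, -0.2, 4.9]
width: 50.6
gripper_force: 61.3
```

```bash
python3 go.py 595 -220 188; python3 -c "
from h import *
print(ctrl.finger_overhang)"
```

```text
t 3.75 pos [ 595.4 -218.3  190.6] rot [179.7  -0.   70.5] q [ 0.02  0.73  0.49  1.64 -0.42  0.88  0.34] F [ 1.3 -0.2  4.9] T [ 0.06 -0.09 -0.02] w 50.6 gf 61.34502053260803
d_cm [-0.18  0.01  0.26]
25.0
```

Call:
play_rows([
  [1,0,0,0.2,0],
  [1,0,0,0.4,0],
  [1,0,0,0.6,0],
  [1,0,0,0.6,0],
  [1,0,0,0.6,0],
])

```text
clock: 4.25
eef_pos: [595.4, -218.4, 185.6]
tool_rot: [3.137, -0.001, 1.23]
force: [-0.7, 2.5, 11.0]
width: 49.8
gripper_force: 61.6
```

Call:
play_rows([
  [1,0,0,0.1,0],
  [1,0,0,0.1,0],
  [1,0,0,0.1,0],
])

```text
clock: 4.55
eef_pos: [595.4, -218.4, 184.7]
tool_rot: [3.136, -0.001, 1.23]
force: [-2.0, 0.9, 12.0]
width: 50.4
gripper_force: 61.6
```

```bash
python3 go.py 595 -220 185; python3 - <<'E'
from h import *
for n in ['top','side','wrist']:
    im,d=ctrl.get_image(n); 
    if n=='side': cv2.imwrite('pics/s2.png',cv2.resize(im[130:290,240:400,::-1],None,fx=3.5,fy=3.5,interpolation=cv2.INTER_CUBIC)); C=cloud(n,d,ext(n)); i=im.astype(int); m=(i[...,0]>100)&(i[...,1]<70)&(i[...,2]<70)&(C[...,2]>130); print('top z',np.percentile(C[m][:,2],[50,80,95,99]).round(1))
E
```

```text
t 4.55 pos [ 595.4 -218.4  184.7] rot [179.7  -0.   70.5] q [ 0.02  0.73  0.49  1.65 -0.43  0.86  0.34] F [-2.   0.9 12. ] T [0.34 0.37 0.04] w 50.4 gf 61.60014510154724
d_cm [-0.17  0.01 -0.03]
top z [179.2 184.1 184.8 529.9]
```

View pics/s2.png

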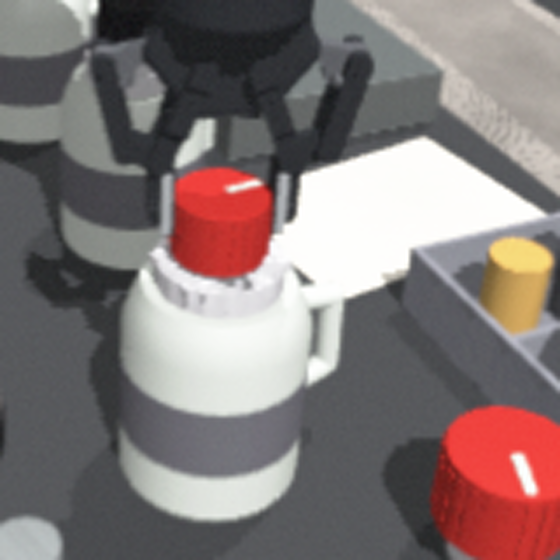

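The cap is gripped squarely and its top has gone from 190 to about 185 mm, so it is down about 5 mm. Now the turn.

Call:
play_rows([
  [1,0,0,0,-8],
  [1,0,0,0,-16],
  [1,0,0,0,-24],
  [1,0,0,0,-32],
  [1,0,0,0,-40],
  [1,0,0,0,-48],
  [1,0,0,0,-56],
  [1,0,0,0,-64],
  [1,0,0,0,-71],
  [1,0,0,0,-75],
])

```text
clock: 5.7
eef_pos: [596.3, -219.1, 185.2]
tool_rot: [3.14, 0.007, 2.542]
force: [-0.5, 0.3, 12.1]
width: 50.3
gripper_force: 61.9
```

Call:
play_rows([
  [1,0,0,0,0],
  [1,0,0,0,0],
])

```text
clock: 5.9
eef_pos: [596.3, -219.1, 185.2]
tool_rot: [3.14, 0.007, 2.539]
force: [1.0, 0.1, 11.9]
width: 50.7
gripper_force: 61.9
```

```bash
python3 go.py 595 -220 185; python3 - <<'E'
from h import *
z=np.load('side1.npz'); T=ext('side')
def ang(im,h,tag):
    i=im.astype(int); m=(i.min(2)>150)
    v,u=np.nonzero(m); P=onplane('side',np.c_[u,v],h,T)
    k=np.hypot(P[:,0]-594,P[:,1]+221)<25; Q=P[k][:,:2]; 
    # keep pixels enclosed by red
    red=((i[...,0]>100)&(i[...,1]<80)&(i[...,2]<80)).astype(np.uint8)
    hull=cv2.morphologyEx(red,cv2.MORPH_CLOSE,np.ones((9,9)))
    Q=Q[[hull[b,a]>0 for a,b in zip(u[k],v[k])]]
    c=Q.mean(0); w,V=np.linalg.eigh(np.cov((Q-c).T)); d=V[:,1]; o=c-[593,-221.5]
    d=d*np.sign(d@o); print(tag,len(Q),'axis ang',np.degrees(np.arctan2(d[1],d[0])).round(1),'centroid ang',np.degrees(np.arctan2(o[1],o[0])).round(1))
ang(z['im'],190.5,'before')
im,d=ctrl.get_image('side'); ang(im,185,'now')
cv2.imwrite('pics/s3.png',cv2.resize(im[130:290,240:400,::-1],None,fx=3.5,fy=3.5,interpolation=cv2.INTER_CUBIC))
E
```

```text
t 5.9 pos [ 596.3 -219.1  185.2] rot [179.9   0.4 145.5] q [ 0.24  0.69  0.12  1.64 -0.1   0.81  1.37] F [ 1.   0.1 11.9] T [0.03 0.11 0.04] w 50.7 gf 61.899908781051636
d_cm [ 0.06 -0.15  0.02]
before 15 axis ang 2.8 centroid ang 14.2
now 0 axis ang nan centroid ang nan<stdin>:11: RuntimeWarning: Mean of empty slice.
  ret = um.true_divide(
  avg = a.mean(axis, **keepdims_kw)
<stdin>:11: RuntimeWarning: Degrees of freedom <= 0 for slice
  c *= np.true_divide(1, fact)
  c *= np.true_divide(1, fact)
```

View pics/s3.png

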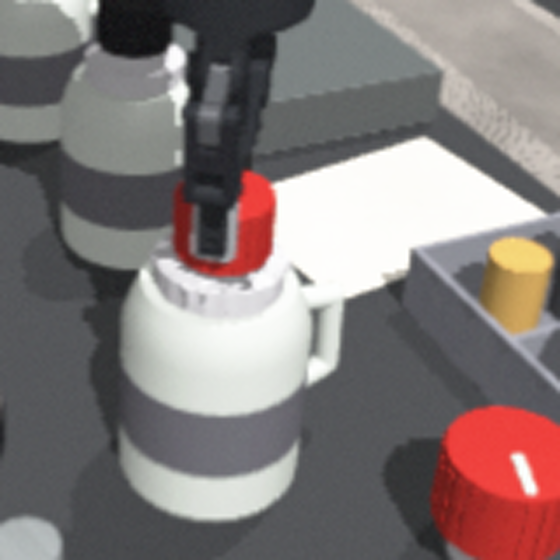

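The tool has turned 75.0° with almost no torque. The finger hides the pointer, so I'll lift slowly and watch the force.

Call:
play_rows([
  [1,0,0,-0.3,0],
  [1,0,0,-0.6,0],
  [1,0,0,-0.9,0],
  [1,0,0,-1.2,0],
  [1,0,0,-1.2,0],
])

```text
clock: 6.45
eef_pos: [594.2, -218.0, 194.5]
tool_rot: [3.141, 0.002, 2.539]
force: [0.2, -0.1, 5.6]
width: 50.2
gripper_force: 62.4
```

Call:
play_rows([
  [1,0,0,-0.4,0],
  [1,0,0,-0.8,0],
  [1,0,0,-0.8,0],
])

```text
clock: 6.75
eef_pos: [593.8, -217.6, 201.6]
tool_rot: [3.142, -0.0, 2.539]
force: [0.4, 0.1, -1.0]
width: 50.3
gripper_force: 62.3
```

Force is now about the cap's own weight, so it is free. Lifting on.

Call:
play_rows([
  [1,0,0,-1,0],
  [1,0,0,-2,0],
  [1,0,0,-4,0],
  [1,0,0,-6,0],
  [1,0,0,-8,0],
  [1,0,0,-8,0],
])

```text
clock: 7.35
eef_pos: [595.6, -218.4, 285.1]
tool_rot: [3.14, 0.007, 2.539]
force: [-0.5, 0.6, -0.5]
width: 50.1
gripper_force: 62.3
```

```bash
python3 - <<'E'
from h import *
from go import go
s=go(425,-157,280)
im,d=ctrl.get_image('side'); cv2.imwrite('pics/s4.png',cv2.resize(im[100:290,170:400,::-1],None,fx=3,fy=3,interpolation=cv2.INTER_CUBIC))
T=ext('side'); C=cloud('side',d,T); i=im.astype(int); m=(i[...,0]>100)&(i[...,1]<70)&(i[...,2]<70)&(np.hypot(C[...,0]-594,C[...,1]+220)<50)&(C[...,2]>120)
print('cap top z',np.percentile(C[m][:,2],[2,50,90,98]).round(1))
# wrist: stand
s=ctrl.read_state(); im,d=ctrl.get_image('wrist'); T=ext('wrist',s); C=cloud('wrist',d,T); i=im.astype(int)
m=((abs(C[...,2]-42)<5)&(i.min(2)>140)&(np.hypot(C[...,0]-425,C[...,1]+157)<90)).astype(np.uint8)
c=[c for c in cv2.findContours(m,0,1)[0] if len(c)>20]
if c: P=onplane('wrist',np.vstack(c)[:,0],42,T); print(cv2.minEnclosingCircle(P[:,:2].astype(np.float32)))
E
```

```text
t 7.35 pos [ 595.6 -218.4  285.1] rot [179.9   0.4 145.5] q [ 0.22  0.58  0.14  1.54 -0.09  1.03  1.35] F [-0.5  0.6 -0.5] T [-0.   -0.09 -0.03] w 50.1 gf 62.32154130935669
d_cm [17.54 -4.61  0.39]
cap top z [250.4 270.  284.7 285.5]
((425.7572021484375, -154.82740783691406), 59.81840896606445)
```

View pics/s4.png

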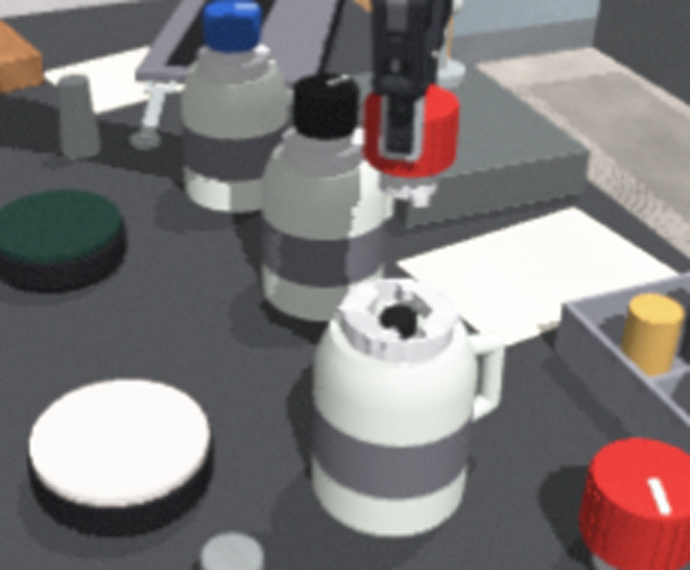

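The cap is off the jug and upright in the gripper. Its top is level with the TCP, so it should touch down with the TCP at about z=95.5. Stand at (425.5,-156).

Call:
play_rows([
  [1,4,-1.1,0,0],
  [1,8,-2.1,0,0],
  [1,12,-3.2,0,0],
  [1,15.5,-4.2,0,0],
  [1,17.5,-4.7,0,0],
  [1,17.5,-4.7,4,0],
  [1,17.5,-4.7,8,0],
  [1,17.5,-4.7,12,0],
  [1,17.5,-4.7,15,0],
  [1,17.5,-4.7,15,0],
])

```text
clock: 8.45
eef_pos: [419.8, -156.1, 127.7]
tool_rot: [-3.139, -0.009, 2.539]
force: [-0.8, -0.9, -0.0]
width: 50.1
gripper_force: 62.7
```

```bash
python3 go.py 425.5 -156 95.5
```

```text
t 8.45 pos [ 419.8 -156.1  127.7] rot [-179.8   -0.5  145.5] q [ 0.23  0.58  0.09  2.18 -0.12  0.4   1.39] F [-0.8 -0.9 -0. ] T [ 0.03  0.04 -0.04] w 50.1 gf 62.663859128952026
d_cm [-0.5   0.34  3.22]
```

Call:
play_rows([
  [1,-0.4,0.3,1,0],
  [1,-0.5,0.3,2,0],
  [1,-0.5,0.3,2.6,0],
  [1,-0.5,0.3,2.6,0],
  [1,-0.5,0.3,2.6,0],
])

```text
clock: 8.95
eef_pos: [429.0, -157.6, 105.7]
tool_rot: [3.141, 0.0, 2.539]
force: [-0.4, -0.1, -1.0]
width: 50.1
gripper_force: 62.7
```

```bash
python3 go.py 425.5 -156 95.5; python3 - <<'E'
from h import *
im,d=ctrl.get_image('side'); cv2.imwrite('pics/s5.png',cv2.resize(im[160:300,150:310,::-1],None,fx=3.5,fy=3.5,interpolation=cv2.INTER_CUBIC))
C=cloud('side',d,ext('side')); i=im.astype(int); m=(i[...,0]>100)&(i[...,1]<70)&(i[...,2]<70)&(np.hypot(C[...,0]-425,C[...,1]+156)<50)
print(np.percentile(C[m][:,2],[2,50,90,98]).round(1))
E
```

```text
t 8.95 pos [ 429.  -157.6  105.7] rot [180.    0.  145.5] q [ 0.24  0.63  0.07  2.17 -0.13  0.35  1.39] F [-0.4 -0.1 -1. ] T [ 0.01  0.02 -0.02] w 50.1 gf 62.66542196273804
d_cm [ 0.38 -0.06  1.02]
[ 73.2 101.7 105.7 106.3]
```

View pics/s5.png

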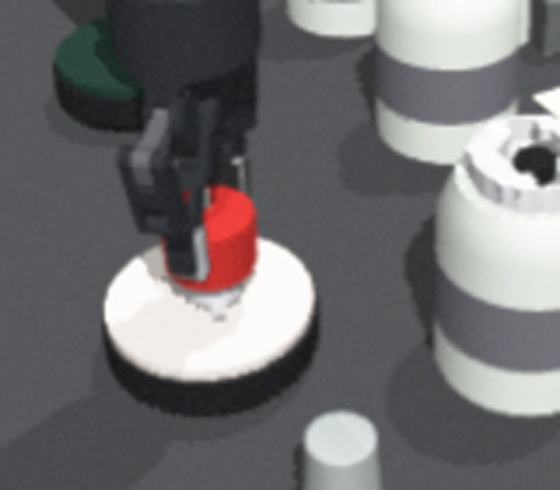

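The cap is about 10 mm above the white top and nearly central. Lowering gently until contact.

Call:
play_rows([
  [1,0.3,0,0.4,0],
  [1,0.3,0,0.7,0],
  [1,0.3,0,0.9,0],
  [1,0.3,0,0.9,0],
  [1,0.3,0,0.9,0],
])

```text
clock: 9.5
eef_pos: [426.4, -155.9, 96.2]
tool_rot: [-3.142, -0.0, 2.539]
force: [-0.4, 0.2, -0.6]
width: 50.3
gripper_force: 62.7
```

Call:
play_rows([
  [1,0,0,0.1,0],
  [1,0,0,0.1,0],
  [1,0,0,0.1,0],
])

```text
clock: 9.8
eef_pos: [426.6, -156.0, 95.5]
tool_rot: [3.141, 0.001, 2.539]
force: [0.8, -0.2, 1.8]
width: 50.0
gripper_force: 63.1
```

Contact: the vertical force has changed sign. Release and retreat.

Call:
play_rows([
  [0.3,0,0,0,0],
  [0,0,0,0,0],
  [0,0,0,0,0],
  [0,0,0,0,0],
  [0,0,0,0,0],
  [0,0,0,-1,0],
  [0,0,0,-3,0],
  [0,0,0,-7,0],
  [0,0,0,-12,0],
  [0,0,0,-12,0],
])

```text
clock: 10.8
eef_pos: [429.7, -157.2, 221.1]
tool_rot: [3.138, 0.011, 2.539]
force: [1.3, -0.4, -0.6]
width: 85.3
gripper_force: 0.0
```

```bash
python3 go.py 425.5 -156 200; python3 - <<'E'
from h import *
im,d=ctrl.get_image('side'); cv2.imwrite('pics/s6.png',cv2.resize(im[130:300,150:350,::-1],None,fx=3.2,fy=3.2,interpolation=cv2.INTER_CUBIC))
C=cloud('side',d,ext('side')); i=im.astype(int); m=(i[...,0]>100)&(i[...,1]<70)&(i[...,2]<70)&(np.hypot(C[...,0]-425,C[...,1]+156)<60)
t=C[m]; print(np.percentile(t[:,2],[2,50,90,98]).round(1), np.median(t[t[:,2]>92],0).round(1), np.ptp(t[t[:,2]>92],0))
E
```

```text
t 10.8 pos [ 429.7 -157.2  221.1] rot [179.8   0.6 145.5] q [ 0.19  0.41  0.14  2.09 -0.09  0.64  1.36] F [ 1.3 -0.4 -0.6] T [-0.05 -0.04  0.01] w 85.3 gf 0.0
d_cm [ 0.43 -0.15  2.11]
[64.5 92.6 95.4 96. ] [ 423.4 -162.5   94.7] [49.14641849 52.83452042  4.63635806]
```

View pics/s6.png

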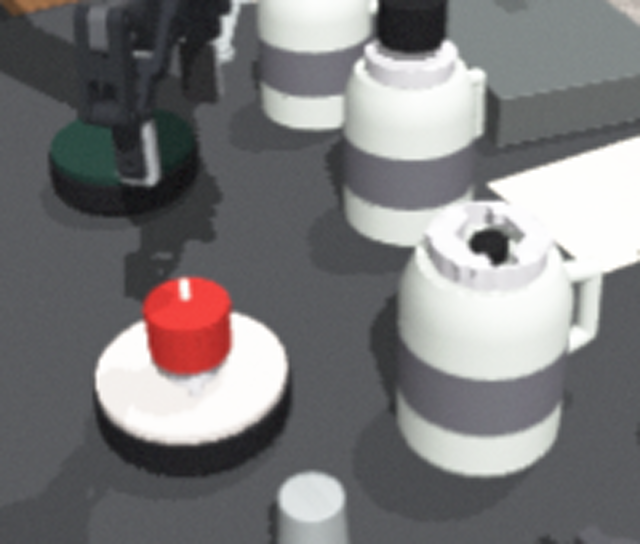

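The cap stands upright near the middle of the white stand. Its top is at 95.4 mm, against 95.5 expected, and the gripper is clear.

```bash
python3 -c "
from cell import ctrl
print(ctrl.finish_job())"
```

```text
the job is handed in; nothing more can be done
None
```

The small red cap was pressed down, turned 75° anticlockwise and lifted off the jug; it now stands upright near the middle of the white-topped stand, and I handed the job in after about 11 s of robot time.

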